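# Find where the bracket binds in a mounting channel

### The job

On the bench lie two lengths of steel mounting channel; one carries a bracket with a tall upright tab, and its slot has been crushed narrower at one place. Slide that bracket along its channel towards the crushed place until it binds there (its leading end well into the narrowing but not forced on to the narrowest point), then back it off and leave it free, its leading end about 5 cm short of where the slot starts to narrow. Leave the other channel's round knob where it is.

Things in the scene. Friction and masses are not known exactly. Their poses are not given: they have to be found in the camera images.
- tab (a point): Centre of the bracket's upright tab: dark steel, 12 mm thick along the channel (y), 36 wide (x), 58 tall; its top is 23 mm above this point, the channel's top 42 mm below, the bench 83 mm below. Under it a 60 mm long pale runner slides in the slot; its leading end is 30 mm ahead in +y, towards the crushed place, at the start 110 to 200 mm short of the narrowing. Channel 41 x 41 x 480 mm, fixed.
- narrowest (a point): Narrowest point of the crushed stretch, on the slot's centre line at the channel's top, 41 mm above the bench; axes as tab. The 24 mm slot narrows in a V over the 40 mm before this point: there the runner binds, springily, from 2 N of friction before (where it stays where left) to about 7 N with its leading end 10 mm in, 12 N at 20, 22 N at 40 (the narrowest point: forced).
- knob_center (a point): Centre of the black round knob (40 mm across, 18 thick, centre 58 mm above the bench) on the other, undamaged channel of the same size. A bystander: leave it. The channels lie roughly parallel, about 145 mm apart; either may be the nearer to the robot.

How it is judged:
By the outcome, as a careful person would: the job done as asked, in the order asked, and still so for the second after the job is handed in, with the robot touching nothing.
It also fails if it takes over 42 s, if anything falls off the work surface, if the arm or the gripper's body presses on something with over 40 N, if the wrist force passes 120 N, or if a joint passes its speed limit or range.

### The arm

A 6-joint arm with a two-finger parallel gripper is mounted at the origin on the work surface. World frame = base frame: x ahead of the robot, y to its left, z up, the work surface at z = 0. Lengths are in m, angles in rad, forces in N, time in s.
With the tool pointing down it reaches from about 0.3 to 0.775 m from the base axis. Payload 14.6 kg.
Tool frame: the origin (TCP) lies on the mounting face of the last link; the fingertips stand 199 mm ahead of it and the grasp point (between the pads) lies 180 mm ahead of it; z points along the fingers, y is the direction in which the jaws open and shut (so a half turn about z gives the same grasp; the last joint's range is limited). The gripper opens to 94 mm and grips with 3 to 60 N. Pads are 16 mm wide; open, the fingers measure 119 mm over their backs; the gripper's body (75 mm by 177 mm) begins 78 mm behind the grasp point.
Start: joints at [1.255, 0.3, 1.521, -0, 1.321, -0.067], TCP at [0.135, 0.533, 0.405] pointing down, gripper open.
Joint ranges: [-3.03, 3.03], [-0.79, 2.21], [0.23, 2.52], [-1.04, 4.18], [0, 3.07], [-2.55, 2.55]. Speed limits (rad/s): [2.22, 2.22, 2.57, 3.14, 3.14, 3.14].

### API

Orientations are given as [roll, pitch, yaw] about the fixed x, y, z axes, in that order (R = Rz(yaw) Ry(pitch) Rx(roll)).
In Python, from station import sensors, vision, job gives the robot as it stands. The module is installed in compiled form; this text tells all that it offers.
- The arm moves only by the tool arm_command, never from a script. Its argument "plan" is one flat list of numbers, 5 for each row, row after row: the closure, from -1 (fully open) to 1 (shut), so that 0 is half open, then the shift along the world's x, y, z scaled (see below), then the turn about the world's z scaled (see below). A call has 1 to 20 rows; each row is the pose to reach, as a shift and turn from the pose commanded when the call began; what a row does not reach only later rows make up. The controller multiplies each number of a shift by 400 mm and each number of a turn by 120 degrees. A row lasts 1/10 s, in which the tool goes at most 50 mm and 8.59 degrees, less where a joint would pass 70% of its speed; a pose out of reach is approached as far as the arm can. A call with a number of a shift or a turn outside -1 to 1 is refused whole. A call with a gripper value outside its range is refused whole. The fingers move at their own pace and stop on an object; "newtons" is the grip in N (left out, the last holds). Time passes only in rows, so rows that repeat a pose let the fingers close. It gives the time, the measured TCP pose, the force and the opening at its end, in the units of the state.
- sensors.get_obs(): the state, without advancing time (a new reading comes with each control period).
- vision.camera(name): name is "scene" or "top" or "wrist"; returns the picture (400x640x3 uint8, blue, green, red); there is no depth.
- vision.camera_params(name): a dict with "intrinsics" (3x3 intrinsics, pixels), "k1" (the pictures are not rectified: a ray, as slopes to the right and down, at radius r is drawn at 1 + k1 r^2 times it, then the intrinsics apply), "rvec" (rotation vector, rad) and "tvec" (3), from world to camera coordinates, as OpenCV has them. Camera axes: x right, y down, z forward; pixel columns grow to the right and rows downward; lengths in m; the calibration is good to about 2 mm. A picture is of the moment at which its call begins: read the wrist's pose just before it. camera_params takes no time and is no camera call; for the wrist camera it gives the pose at the moment of the call.
- job.hand_in(): hands the job in, once; it reports no verdict.
Trained networks look in the newest picture that a camera, given by its name, has taken for a name from the list of things; names that differ only in an ending like _2 or _b are one class to them, and where a whole thing is asked for, a point or a joint stands for the part that bears it (a point fixed in the world has none). Each returns a list of dicts, best first, with "confidence" (0 to 1); they miss things now and then, are a little off and sometimes report something else, mostly with a low value. They report only what shows in the picture. A call takes as long as a camera call.
- vision.search_frame(name, camera): "at" ([row, column] in pixels, amid what is visible of it).
- vision.silhouettes(name, camera): "mask" (400x640 bool, what is visible of it) and "at" ([row, column] in pixels, amid what is visible of it).
- vision.pinpoint(name, camera): "at" ([row, column] in pixels: a listed point, or the origin of a listed thing).
The state is a dict: "time_s": time; "qpos": joint angles; "joint_vel": joint speeds; "tau": joint torques, N m; "ee_pos": TCP position; "eef_rot": TCP orientation; "force": force on the tool from outside, world axes, zero at the start; "moment": the same for the moment, N m; "grip_width": finger opening in m.
Only numpy, scipy, OpenCV 4.12 (cv2) and the standard library are available. Lean on these libraries where they do the work, as an engineer would, in place of code of your own. Each camera call takes 0.05 s, during which the arm holds its last target.

## Working session

There is one attempt and no reset: what is moved stays moved. The work goes in short steps, Python scripts to look and compute and a tool call to move; the robot and the scene stay as the last step left them, time stands still between calls to the robot, and variables do not carry over. Pictures are saved under pics/ and viewed, and the job is handed in when it is done.

Besides the shell and the picture viewer there is one more tool, called after "Emit:" as a command line: name --argument value ..., lists and objects as JSON in quotes. arm_command: Moves the arm, as the interface text tells. Its arguments: {"type":"object","properties":{"plan":{"type":"array"},"newtons":{"type":"number"}},"required":["plan"]}

```bash
mkdir -p pics
cat > h.py <<'E'
import numpy as np, cv2
from station import sensors, vision, job
def ray(cam,at,P=None):
    p=P or vision.camera_params(cam); K=np.array(p["intrinsics"],float).reshape(3,3)
    u=np.array([at[1],at[0],1.0]); d=np.linalg.solve(K,u)[:2]; s=d.copy()
    for _ in range(30): s=d/(1+p["k1"]*(s@s))
    R,_=cv2.Rodrigues(np.array(p["rvec"],float)); t=np.array(p["tvec"],float).ravel()
    v=R.T@np.array([s[0],s[1],1]); return -R.T@t, v/np.linalg.norm(v)
def tri(rs):
    A=sum(np.eye(3)-np.outer(v,v) for c,v in rs); b=sum((np.eye(3)-np.outer(v,v))@c for c,v in rs)
    x=np.linalg.solve(A,b); return x,[np.linalg.norm((np.eye(3)-np.outer(v,v))@(x-c)) for c,v in rs]
def atz(r,z): c,v=r; return c+v*(z-c[2])/v[2]
E
python3 - <<'E'
from h import *
o=sensors.get_obs();print(o)
for c in ["scene","top","wrist"]:
    im=vision.camera(c);cv2.imwrite(f"pics/{c}0.png",im)
    P=vision.camera_params(c);print(c,-cv2.Rodrigues(np.array(P["rvec"],float))[0].T@np.array(P["tvec"]).ravel())
    for n,z in [("tab",.083),("narrowest",.041),("knob_center",.058)]:
        for d in vision.pinpoint(n,c)[:2]: print(n,d["at"],round(d["confidence"],2),atz(ray(c,d["at"],P),z).round(4))
E
```

```text
{'time_s': 0.0, 'qpos': array([ 1.25537982e+00,  3.00477056e-01,  1.52156372e+00,  7.22798066e-06,
        1.32071444e+00, -6.66005026e-02]), 'joint_vel': array([-6.19246959e-05,  1.11968882e-03, -3.75055227e-04, -7.84247485e-04,
        1.21119559e-03,  1.62556792e-03]), 'tau': array([ 2.63911184e-03, -5.31801188e+01, -3.52747965e+01,  7.09198276e-02,
        2.42471328e-02, -9.14376483e-05]), 'ee_pos': array([0.13543481, 0.53303449, 0.40409028]), 'eef_rot': array([-3.14043313e+00, -8.43556288e-05,  2.89277481e+00]), 'force': array([-0.35312692,  0.02086528, -0.48469286]), 'moment': array([-0.01831383, -0.00402886, -0.00153648]), 'grip_width': 0.09411730351927808}
scene [1.12771522 0.26998964 0.78971458]
tab [178.1, 321.5] 0.7 [ 0.461  -0.1544  0.083 ]
narrowest [242.3, 431.1] 0.78 [0.463  0.1148 0.041 ]
knob_center [270.7, 390.8] 0.62 [0.5857 0.0827 0.058 ]
top [ 0.40510758 -0.08929506  0.88022095]
tab [245.4, 333.2] 0.6 [ 0.4557 -0.1498  0.083 ]
narrowest [244.7, 196.7] 0.75 [0.457  0.1169 0.041 ]
narrowest [178.0, 218.4] 0.57 [0.5923 0.0805 0.041 ]
knob_center [178.3, 219.9] 0.55 [0.588  0.0741 0.058 ]
wrist [0.070098   0.55007459 0.38533054]
```

View pics/scene0.png

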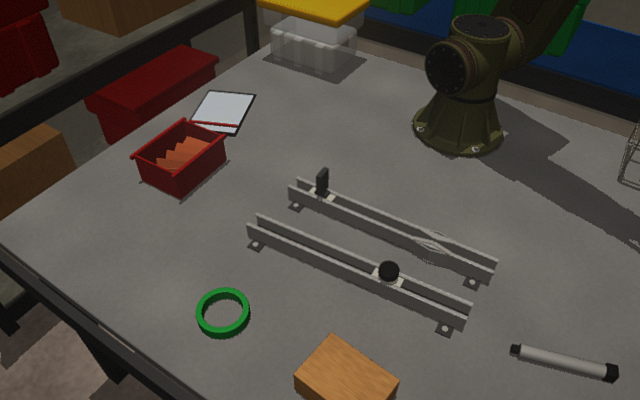

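View pics/top0.png

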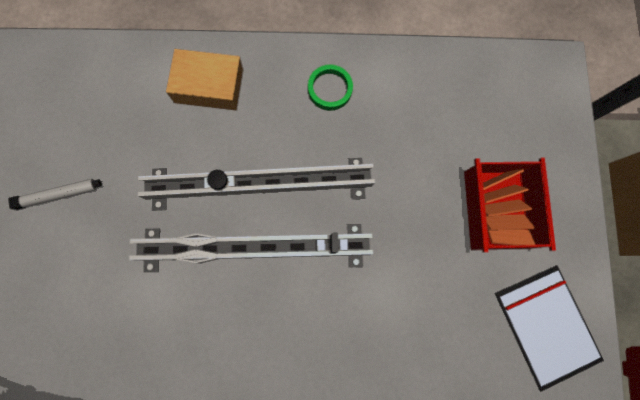

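Run:
```python
from h import *
V={"tab":([178.1,321.5],[245.4,333.2]),"nar":([242.3,431.1],[244.7,196.7]),"knob":([270.7,390.8],[178.3,219.9])}
for k,(a,b) in V.items(): print(k,tri([ray("scene",a),ray("top",b)]))
```

```text
tab (array([ 0.45741273, -0.15286975,  0.08050719]), [np.float64(0.0032351262655944094), np.float64(0.0032351262655944866)])
nar (array([0.45811099, 0.11583002, 0.03692099]), [np.float64(0.0022040439019668646), np.float64(0.002204043901966845)])
knob (array([0.58656654, 0.07843895, 0.05630708]), [np.float64(0.00437114689864657), np.float64(0.004371146898646563)])
```

The scene view shows the bracket's dark tab at about (320,180), the crushed spot at (431,242) on the channel nearer the robot, and the knob at (389,270) on the farther one. The top view agrees: tab (333,245), crush (197,245), knob (218,180). I'll move over the crushed place and look with the wrist camera.

Emit:
arm_command --plan '[-1,0.7,-1,0,0.119,-1,0.7,-1,0,0.119,-1,0.7,-1,0,0.119,-1,0.7,-1,0,0.119,-1,0.7,-1,0,0.119,-1,0.7,-1,0,0.119,-1,0.7,-1,0,0.119,-1,0.7,-1,0,0.119,-1,0.7,-1,0,0.119,-1,0.7,-1,0,0.119,-1,0.7,-1,0,0.119,-1,0.7,-1,0,0.119]' --newtons 30

```text
time_s: 1.8
ee_pos: [0.4156, 0.1326, 0.4046]
eef_rot: [3.142, -0.0, 3.14]
force: [0.1, 1.2, 0.6]
grip_width: 0.0941
```

Run:
```python
from h import *
o=sensors.get_obs();print(o["time_s"],o["ee_pos"],o["eef_rot"],o["force"],np.abs(o["joint_vel"]).max())
P=vision.camera_params("wrist")
cv2.imwrite("pics/w1.png",vision.camera("wrist"))
for n,z in [("tab",.083),("narrowest",.041),("knob_center",.058)]:
  for d in vision.pinpoint(n,"wrist")[:2]: print(n,d["at"],round(d["confidence"],2),atz(ray("wrist",d["at"],P),z).round(4))
```

```text
1.8 [0.41557634 0.13264212 0.40458908] [ 3.14150985e+00 -2.26625956e-04  3.14010956e+00] [0.13470141 1.20042286 0.61539131] 0.044677323273487266
tab [244.1, 75.4] 0.87 [ 0.4634 -0.1524  0.083 ]
narrowest [227.6, 317.2] 0.89 [0.4565 0.121  0.041 ]
knob_center [332.0, 282.7] 0.86 [0.5926 0.0756 0.058 ]
```

View pics/w1.png

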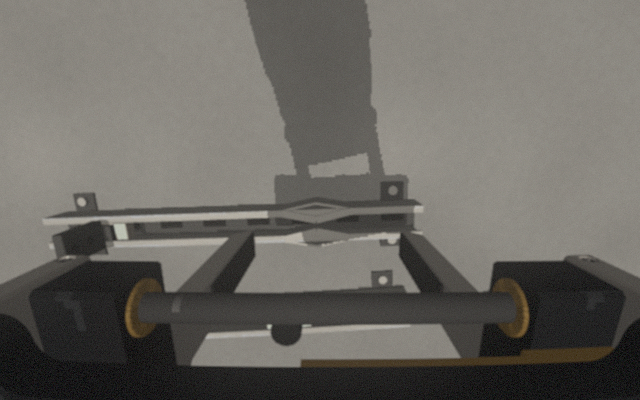

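The wrist view shows the crushed V at about (317,225), the tab at (75,240) and the knob at (285,330). These agree with the other cameras, so I'll go above the tab.

Emit:
arm_command --plan '[-1,0.108,-0.71,0,0,-1,0.108,-0.71,0,0,-1,0.108,-0.71,0,0,-1,0.108,-0.71,-0.1,0,-1,0.108,-0.71,-0.16,0,-1,0.108,-0.71,-0.16,0,-1,0.108,-0.71,-0.16,0,-1,0.108,-0.71,-0.16,0,-1,0.108,-0.71,-0.16,0]'

```text
time_s: 2.9
ee_pos: [0.4588, -0.1496, 0.3414]
eef_rot: [-3.141, 0.001, -3.14]
force: [0.5, -0.3, -0.3]
grip_width: 0.094
```

Run:
```python
from h import *
o=sensors.get_obs();print(o["time_s"],o["ee_pos"],o["eef_rot"],o["force"],np.abs(o["joint_vel"]).max())
P=vision.camera_params("wrist")
cv2.imwrite("pics/w2.png",vision.camera("wrist"))
for n,z in [("tab",.083),("narrowest",.041)]:
  for d in vision.pinpoint(n,"wrist")[:2]: 
    r=ray("wrist",d["at"],P);print(n,d["at"],round(d["confidence"],2),atz(r,z).round(4))
    s=([178.1,321.5],[245.4,333.2]) if n=="tab" else ([242.3,431.1],[244.7,196.7])
    print(tri([r,ray("scene",s[0]),ray("top",s[1])]))
# channel edges in top picture
for a in [(241,132),(237,370),(259,132),(257,370)]: print(a,atz(ray("top",a),.041).round(4))
im=cv2.imread("pics/top0.png")[220:280,110:400];cv2.imwrite("pics/t0z.png",cv2.resize(im,None,fx=2.7,fy=2.7,interpolation=2))
```

```text
2.9 [ 0.45881961 -0.1496436   0.34138796] [-3.14137262e+00  9.26372956e-04 -3.13961066e+00] [ 0.53972225 -0.30880283 -0.2984121 ] 0.011405516561840438
tab [222.9, 325.1] 0.66 [ 0.4628 -0.1509  0.083 ]
(array([ 0.45989986, -0.15151338,  0.0841317 ]), [np.float64(0.0025366304341466186), np.float64(0.003043247091750031), np.float64(0.004573988320462055)])
narrowest [203.9, 590.1] 0.63 [0.4551 0.1192 0.041 ]
(array([0.45737772, 0.11683732, 0.039351  ]), [np.float64(0.0036644213953363146), np.float64(0.004184266925287426), np.float64(0.0005478794415331762)])
(241, 132) [0.4627 0.2448 0.041 ]
(237, 370) [ 0.4758 -0.2268  0.041 ]
(259, 132) [0.4275 0.242  0.041 ]
(257, 370) [ 0.4362 -0.2261  0.041 ]
```

View pics/w2.png

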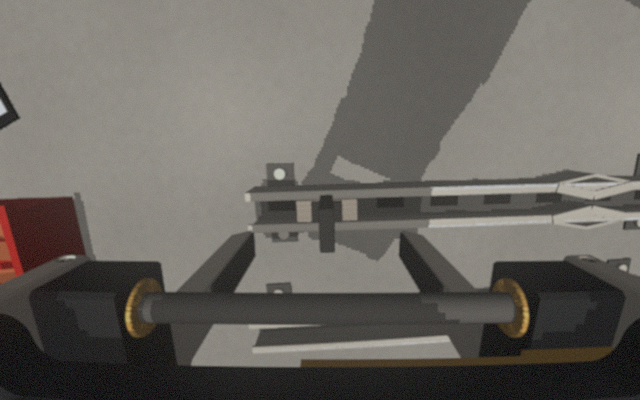

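View pics/t0z.png

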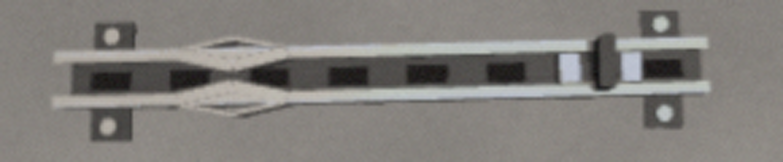

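The wrist view shows the tab between the open fingers at about (326,222). The zoomed top view shows the V from column 178 to 288 with its apex at 235, and the channel tilted slightly. I'll measure that tilt.

Run:
```python
from h import *
f=lambda x,y:atz(ray("top",(220+(y+.5)/2.7-.5,110+(x+.5)/2.7-.5)),.041).round(4)
for p in [(55,57),(708,43),(55,101),(708,88),(178,78),(235,75),(290,74)]: print(p,f(*p))
L=(f(55,57)+f(55,101))/2;R=(f(708,43)+f(708,88))/2
d=L-R;print(L,R,d[0]/d[1]); 
g=lambda a:atz(ray("wrist",a),.041)
for a in [((193,250),(183,600)),((228,250),(219,600))]: 
  q=[g(p) for p in a];print(q,(q[1]-q[0])[0]/(q[1]-q[0])[1])
```

```text
(55, 57) [0.463  0.2487 0.041 ]
(708, 43) [ 0.4786 -0.2306  0.041 ]
(55, 101) [0.4312 0.2461 0.041 ]
(708, 88) [ 0.4455 -0.2301  0.041 ]
(178, 78) [0.4489 0.1579 0.041 ]
(235, 75) [0.4515 0.1165 0.041 ]
(290, 74) [0.4527 0.0765 0.041 ]
[0.4471 0.2474 0.041 ] [ 0.46205 -0.23035  0.041  ] -0.03129251700680264
[array([ 0.44520341, -0.22491608,  0.041     ]), array([0.43348772, 0.12510119, 0.041     ])] -0.03347174854889523
[array([ 0.48110762, -0.22705854,  0.041     ]), array([0.47109571, 0.13372565, 0.041     ])] -0.027750419775722637
```

Emit:
arm_command --plan '[-1,0.002,-0.005,-0.09,0.014,-1,0.002,-0.005,-0.185,0.014,-1,0.002,-0.005,-0.185,0.014,-1,0.002,-0.005,-0.185,0.014,1,0.002,-0.005,-0.185,0.014,1,0.002,-0.005,-0.185,0.014,1,0.002,-0.005,-0.185,0.014,1,0.002,-0.005,-0.185,0.014,1,0.002,-0.005,-0.185,0.014,1,0.002,-0.005,-0.185,0.014,1,0.002,-0.005,-0.185,0.014,1,0.002,-0.005,-0.185,0.014]' --newtons 25

```text
time_s: 4.25
ee_pos: [0.4594, -0.1529, 0.2666]
eef_rot: [-3.142, -0.0, -3.112]
force: [0.4, 0.1, -0.2]
grip_width: 0.0338
```

Emit:
arm_command --plan '[1,0,0,0,0,1,0,0,0,0,1,0,0,0,0,1,0,0,0,0,1,0,0,0,0]'

```text
time_s: 4.75
ee_pos: [0.4594, -0.1528, 0.2667]
eef_rot: [3.141, -0.0, -3.112]
force: [-0.0, 1.9, 2.0]
grip_width: 0.0116
```

Run:
```python
from h import *
o=sensors.get_obs();print(o["time_s"],o["ee_pos"],o["force"],o["grip_width"])
cv2.imwrite("pics/w3.png",vision.camera("wrist"))
```

```text
4.75 [ 0.45941715 -0.15284043  0.26665759] [-0.03333916  1.88366643  2.03144595] 0.011632582928194185
```

View pics/w3.png

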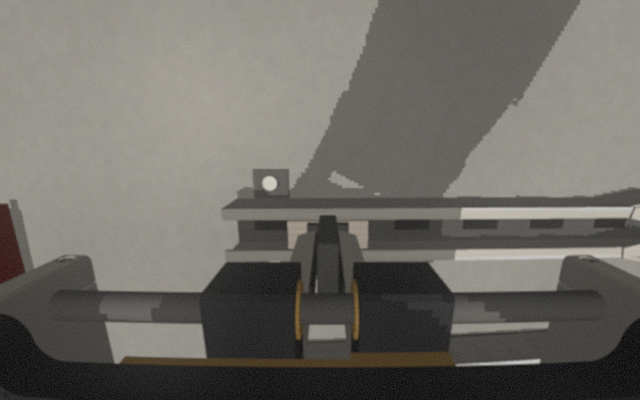

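The tab is held (opening 11.6 mm), with its centre at y = -0.153. I'll slide it 170 mm at moderate speed, which should stop about 30 mm short of the V.

Emit:
arm_command --plan '[1,-0.0012,0.04,0,0,1,-0.003,0.1,0,0,1,-0.005,0.16,0,0,1,-0.0068,0.22,0,0,1,-0.0087,0.28,0,0,1,-0.0105,0.34,0,0,1,-0.0121,0.39,0,0,1,-0.0132,0.425,0,0,1,-0.0132,0.425,0,0,1,-0.0132,0.425,0,0,1,-0.0132,0.425,0,0]'

```text
time_s: 5.9
ee_pos: [0.4542, 0.0165, 0.2667]
eef_rot: [3.141, -0.0, -3.112]
force: [-1.6, 2.3, 2.9]
grip_width: 0.0119
```

Run:
```python
from h import *
o=sensors.get_obs();print(o["time_s"],o["ee_pos"],o["force"],o["moment"],o["grip_width"])
cv2.imwrite("pics/w4.png",vision.camera("wrist"))
P=vision.camera_params("wrist")
for n,z in [("tab",.083),("narrowest",.041)]:
  for d in vision.pinpoint(n,"wrist")[:2]: print(n,d["at"],d["confidence"],atz(ray("wrist",d["at"],P),z).round(4))
cv2.imwrite("pics/t4.png",cv2.resize(vision.camera("top")[210:280,120:380],None,fx=3,fy=3,interpolation=2))
```

```text
5.9 [0.45418378 0.01652134 0.26666086] [-1.59510102  2.3309811   2.94510396] [0.99859178 0.3811989  0.16224071] 0.011889428632740335
tab [255.1, 327.5] 0.98 [0.4559 0.0173 0.083 ]
narrowest [236.2, 464.7] 0.83 [0.4556 0.1203 0.041 ]
```

View pics/w4.png

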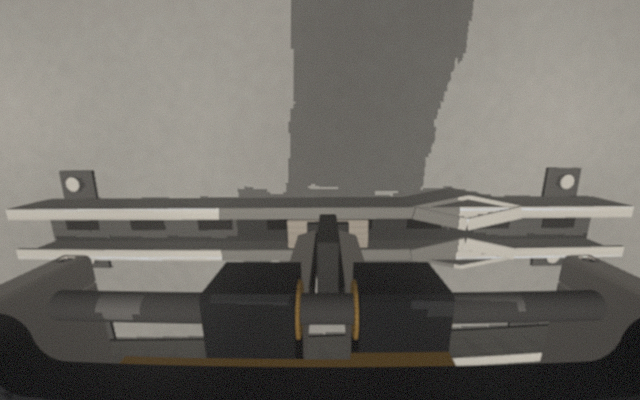

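View pics/t4.png

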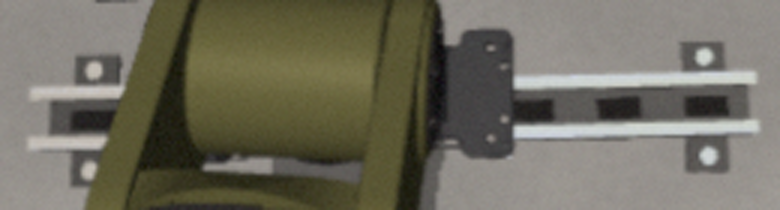

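The bracket moved with the gripper; in the wrist view the tab is at (327,225) and the V at about (465,230). The leading end is about 30 mm short. I'll advance in small steps and read the force.

Emit:
arm_command --plan '[1,-0.0008,0.025,0,0,1,-0.0012,0.04,0,0,1,-0.0016,0.053,0,0]'

```text
time_s: 6.4
ee_pos: [0.4535, 0.0389, 0.2667]
eef_rot: [-3.141, 0.0, -3.112]
force: [-1.4, -2.0, 5.2]
grip_width: 0.012
```

Emit:
arm_command --plan '[1,-0.0004,0.0125,0,0,1,-0.0008,0.025,0,0]'

```text
time_s: 6.6
ee_pos: [0.4532, 0.0488, 0.2667]
eef_rot: [-3.142, 0.0, -3.112]
force: [-2.3, -1.3, 3.8]
grip_width: 0.012
```

Emit:
arm_command --plan '[1,-0.0004,0.0125,0,0]'

```text
time_s: 6.7
ee_pos: [0.453, 0.0537, 0.2667]
eef_rot: [-3.141, 0.0, -3.112]
force: [-0.8, -5.3, 6.0]
grip_width: 0.012
```

Emit:
arm_command --plan '[1,-0.0004,0.0125,0,0]'

```text
time_s: 6.8
ee_pos: [0.4529, 0.0585, 0.2667]
eef_rot: [-3.141, 0.0, -3.112]
force: [-1.9, -6.9, 5.4]
grip_width: 0.012
```

Emit:
arm_command --plan '[1,-0.0004,0.0125,0,0]'

```text
time_s: 6.9
ee_pos: [0.4528, 0.0633, 0.2668]
eef_rot: [-3.14, 0.0, -3.112]
force: [-2.0, -10.5, 6.2]
grip_width: 0.012
```

Emit:
arm_command --plan '[1,-0.0004,0.0125,0,0]'

```text
time_s: 7.0
ee_pos: [0.4526, 0.0682, 0.2668]
eef_rot: [-3.14, 0.0, -3.112]
force: [-2.2, -12.1, 7.1]
grip_width: 0.012
```

Emit:
arm_command --plan '[1,0,0.003,0,0,1,0,0.003,0,0,1,0,0.003,0,0]'

```text
time_s: 7.3
ee_pos: [0.4526, 0.0691, 0.2668]
eef_rot: [-3.14, 0.0, -3.111]
force: [-2.5, -12.9, 7.1]
grip_width: 0.012
```

Run:
```python
from h import *
o=sensors.get_obs();print(o["time_s"],o["ee_pos"],o["force"],o["grip_width"])
P=vision.camera_params("wrist")
cv2.imwrite("pics/w5.png",vision.camera("wrist"))
for n,z in [("tab",.083),("narrowest",.041)]:
  for d in vision.pinpoint(n,"wrist")[:2]: print(n,d["at"],d["confidence"],atz(ray("wrist",d["at"],P),z).round(4))
```

```text
7.3 [0.4526293  0.06909313 0.26679306] [ -2.51552666 -12.91186625   7.06296133] 0.011987282898220179
tab [258.1, 325.4] 0.64 [0.4564 0.0683 0.083 ]
narrowest [236.2, 396.3] 0.61 [0.4555 0.1209 0.041 ]
```

View pics/w5.png

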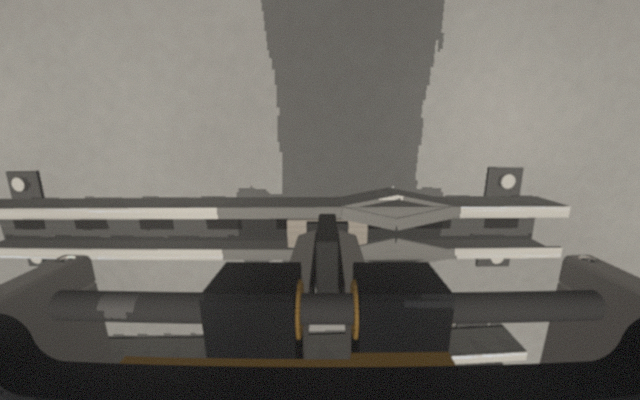

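It is bound: the force is 12.9 N, and the runner's end (column 368) is about halfway between the V's start (343) and its apex (395). Backing off now so the tab ends near y = -0.002.

Emit:
arm_command --plan '[1,0.0012,-0.04,0,0,1,0.003,-0.09,0,0,1,0.0045,-0.14,0,0,1,0.0055,-0.17,0,0,1,0.0057,-0.178,0,0,1,0.0057,-0.178,0,0,1,0.0057,-0.178,0,0,1,0.0057,-0.178,0,0]'

```text
time_s: 8.25
ee_pos: [0.4549, -0.0013, 0.2667]
eef_rot: [-3.141, 0.0, -3.111]
force: [-1.4, -1.9, 4.5]
grip_width: 0.0118
```

Run:
```python
from h import *
o=sensors.get_obs();print(o["time_s"],o["ee_pos"],o["force"],o["grip_width"])
P=vision.camera_params("wrist")
cv2.imwrite("pics/w6.png",vision.camera("wrist"))
for n,z in [("tab",.083),("narrowest",.041)]:
  for d in vision.pinpoint(n,"wrist")[:2]: print(n,d["at"],d["confidence"],atz(ray("wrist",d["at"],P),z).round(4))
```

```text
8.25 [ 0.45487607 -0.00131099  0.26673345] [-1.39178533 -1.86979609  4.47252179] 0.011847098643583416
tab [258.2, 327.1] 0.68 [ 0.4586 -0.0008  0.083 ]
narrowest [234.0, 488.4] 0.82 [0.454  0.1203 0.041 ]
```

Now I'll open the gripper and lift clear.

Emit:
arm_command --plan '[-1,0,0,0,0,-1,0,0,0,0,-1,0,0,0,0,-1,0,0,0,0,-1,0,0,0,0,-1,0,0,0,0,-1,0,0,0,0,-1,0,0,0.08,0,-1,0,0,0.18,0,-1,0,0,0.3,0,-1,0,0,0.35,0,-1,0,0,0.35,0,-1,0,0,0.35,0]'

```text
time_s: 9.7
ee_pos: [0.4547, -0.0017, 0.4061]
eef_rot: [3.142, -0.0, -3.112]
force: [-0.2, 0.4, 0.2]
grip_width: 0.0941
```

Run:
```python
from h import *
o=sensors.get_obs();print(o["time_s"],o["ee_pos"],o["force"],o["grip_width"])
for c in ["wrist","scene"]:
  P=vision.camera_params(c)
  cv2.imwrite(f"pics/{c}7.png",vision.camera(c))
  for n,z in [("tab",.083),("narrowest",.041),("knob_center",.058)]:
    for d in vision.pinpoint(n,c)[:1]: print(c,n,d["at"],d["confidence"],atz(ray(c,d["at"],P),z).round(4))
```

```text
9.7 [ 0.4546585 -0.0017363  0.4060552] [-0.20904     0.41689186  0.15662187] 0.09413400859529256
wrist tab [203.4, 327.3] 0.91 [ 0.4559 -0.0009  0.083 ]
wrist narrowest [198.3, 427.3] 0.75 [0.4554 0.1203 0.041 ]
wrist knob_center [304.9, 384.8] 0.77 [0.5908 0.076  0.058 ]
scene tab [201.6, 383.3] 0.86 [ 0.4516 -0.0066  0.083 ]
scene narrowest [241.2, 432.8] 0.91 [0.4584 0.1166 0.041 ]
scene knob_center [269.2, 387.9] 0.71 [0.5855 0.0764 0.058 ]
```

View pics/wrist7.png

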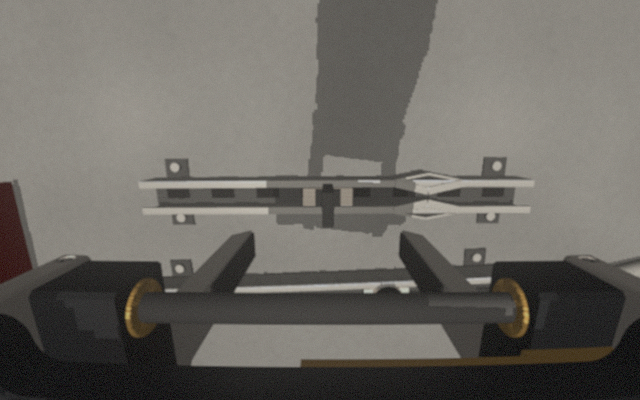

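View pics/scene7.png

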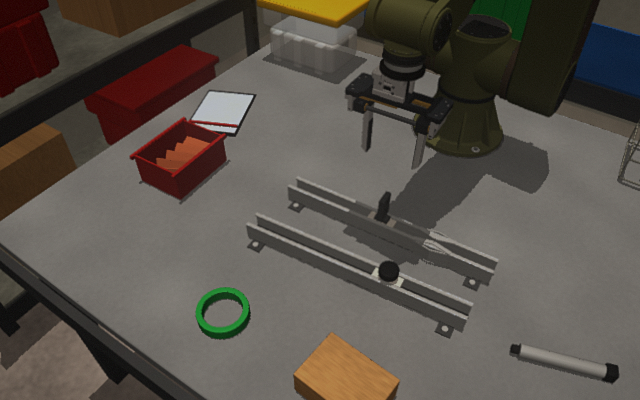

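The tab stands free at (383,205) in the scene view and (327,205) in the wrist view. It is 121–123 mm before the narrowest point, against 120 mm wanted. The knob has not moved.

```bash
python3 -c "
from station import job
print(job.hand_in())"
```

```text
the job is handed in; nothing more can be done
None
```

The bracket was slid into the crushed place until it bound, then backed off and left free. The job was handed in at about 10 s.

- **Binding:** I gripped the tab and slid it about 220 mm towards the crushed place. The push force rose from about 2 N to 12–13 N. By position and by the wrist picture, the leading end was then about 20 mm into the 40 mm narrowing.
- **Back-off:** I drew it back about 70 mm, opened the gripper and lifted it clear, where the force read about 0.

**Last checks:**
- **Final gap:** the tab stands 121 mm (wrist camera) or 123 mm (scene camera) before the narrowest point. That puts the leading end about 51–53 mm short of where the slot starts to narrow.
- **Knob:** it is within measuring error of where it was.
- **Disagreements:** the cameras differed by about 4–6 mm on absolute positions. The distance between tab and narrowest point agreed to 2 mm and matched the narrowing start I worked out from the force.

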